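# Power up the bench and start the board test

### The job

Start the board test with fingertip presses only. First switch on the white power block by pressing the raised outer end of its rocker fully down, then press the long bar key in the middle of the control box fully in (it stays in), and last press the round button on the test jig fully down, keep it down for about a second and let it spring back up. Do not press the two small square keys, do not shift or lift the jig, and leave the other things on the bench where they are.

Things in the scene. Friction and masses are not known exactly. Their poses are not given: they have to be found in the camera images.
- block: white power block, fixed to the bench, 76 (x) x 190 (y) x 45 mm high, long side along its own y. Origin at the centre of its underside. One big black rocker (its -y half) and one round socket outlet (its +y half). Its place on the bench and its yaw vary, as do those of the control box and the jig; the three may swap places.
- rocker (a joint): the rocker of the power block, in rad: 0 = off (it starts between 0 and 0.05), 0.32 = fully on. It pivots in its middle about the block's x axis (pivot at block x 0, y -45 mm, z 56 mm), is 72 mm long along the block's y and 32 mm wide; its two halves form a shallow V. Friction about 0.08 N m (some 3 to 6 N at the outer half); it stays where it is left.
- rocker_on (a point): point on the top face of the rocker's outer half (away from the socket), 24 mm from the pivot, 12 mm from its end; moves with it. Off: this half stands up at 0.32 rad, the point 64 mm above the bench, the other half level. Fully on: this half lies level, 56 mm above the bench and 11 mm above the block's top, and the other half stands up.
- control_box: grey box with keys on its top, fixed to the bench, 130 (x) x 170 (y) x 50 mm high. Origin at the centre of its underside. Three white keys in a row along its y: a long bar key between two small square ones; a dark green display strip along its +x edge.
- bar_key (a joint): the long bar key (60 mm along the box's x, 20 mm along its y), in m: 0 = out, 0.006 = fully in. Moves straight down; about 3 N of friction, no spring: it stays in.
- bar_key_top (a point): centre of the bar key's top face; 62 mm above the bench when out (12 mm above the box), 56 mm when in.
- left_key (a joint): small square key 18 x 18 mm, 55 mm to the +y side of the bar key, same height; in m, 0 = out, 0.006 = in; springs back. Not to be pressed.
- right_key (a joint): small square key 18 x 18 mm, 55 mm to the -y side of the bar key, same height; in m, 0 = out, 0.006 = in; springs back. Not to be pressed.
- jig: aluminium test jig standing loose on the bench (about 0.9 kg), 100 (x) x 150 (y) x 35 mm high. Origin at the centre of its underside. A green circuit board lies on its +y half among four 12 mm pins; one round button stands on its -y half.
- start_button (a joint): the round button of the jig (30 mm across), in m: 0 = up, 0.006 = fully down. Moves straight down; fully down takes 5 N; it springs back when let go.
- start_button_top (a point): centre of the button's top face, 57 mm above the bench when up; 42 mm from the jig's centre towards its -y side.
- module_fins: small loose power module: green board 46 x 42 mm with two black side plates and upright aluminium fins, 35 mm high. Origin at the centre of its underside (or on its axis). Not part of the work.
- module_coil: small loose power module: green board 46 x 42 mm with two black side plates and a copper coil, 35 mm high. Origin at the centre of its underside (or on its axis). Not part of the work.
- reel: loose grey reel, 42 mm across, 40 mm high, standing on its flange. Origin at the centre of its underside (or on its axis). Not part of the work.
- jar: loose small glass jar with a steel lid, 40 mm across, 55 mm high. Origin at the centre of its underside (or on its axis). Not part of the work.
- screwdriver: loose screwdriver with a green handle, 140 mm long, lying beyond the devices. Origin at the centre of its underside (or on its axis). Not part of the work.
- meter: loose black multimeter lying on its back, 150 x 75 x 42 mm, beyond the devices. Origin at the centre of its underside (or on its axis). Not part of the work.
- parts_tray: loose grey open tray with small parts, 90 x 140 x 30 mm, beyond the devices. Origin at the centre of its underside (or on its axis). Not part of the work.
Not all that is in view belongs to the job. Leave any orange or pink look-alike of the jig alone.

How it is judged (in metres and radians):
On the way, in this order (a step that is already met when the one before it is completed fails the run):
1. the rocker of the power block is pressed fully on (value of joint rocker above 0.26 rad), for 0.2 s.
2. the bar key is pressed fully in (value of joint rocker above 0.26 rad and value of joint bar_key above 0.0045 m), for 0.2 s.
3. the round button is held fully down for about a second (at least 0.4 s) (all of step 2 and value of joint start_button above 0.0045 m), for 0.4 s.
At the end, for the whole second after the job is handed in: rocker on (over 0.26 rad), bar key in (over 4.5 mm), round button and both square keys back up (under 1.5 mm), jig level, at rest and within 20 mm of where it stood, every other loose thing within 30 mm of where it stood (all of step 2 and value of joint each of start_button, left_key, right_key below 0.0015 m and distance of jig from where it was at the start of the episode below 0.02 m and angle between jig's own z axis and vertical below 0.05 rad and linear speed of jig below 0.02 m/s and distance of each of module_fins, module_coil, reel, jar, screwdriver, meter, parts_tray from where it was at the start of the episode below 0.03 m); the robot touches nothing.
It fails at once if the bar key is pressed before the power block is on (value of joint bar_key above 0.003 m and value of joint rocker below 0.2 rad).
It fails at once if the round button is pressed before the bar key is in and the power on (value of joint start_button above 0.003 m and (value of joint bar_key below 0.004 m or value of joint rocker below 0.2 rad)).
It fails at once if a square key is pressed (value of joint any of left_key, right_key above 0.003 m).
It fails at once if the jig is shifted more than 20 mm, lifted or tipped (distance of jig from where it was at the start of the episode above 0.02 m or height (world z) of jig above 0.008 m or angle between jig's own z axis and vertical above 0.1 rad).
It fails at once if another loose thing is lifted, or moved more than 30 mm (distance of any of module_fins, module_coil, reel, jar, screwdriver, meter, parts_tray from where it was at the start of the episode above 0.03 m).
It also fails if it takes over 51 s, if anything falls off the work surface, if the arm or the gripper's body presses on something with over 40 N, if the wrist force passes 120 N, or if a joint passes its speed limit or range.

### The arm

A 6-joint arm with a two-finger parallel gripper is mounted at the origin on the work surface. World frame = base frame: x ahead of the robot, y to its left, z up, the work surface at z = 0. Lengths are in m, angles in degrees, forces in N, time in s.
With the tool pointing down it reaches from about 0.35 to 0.875 m from the base axis. Payload 4.2 kg.
Tool frame: the origin (TCP) lies midway between the tips of the shut fingers; the grasp point (between the pads) lies 19 mm behind it; z points along the fingers, y is the line along which they close (so a half turn about z gives the same grasp; the last joint's range is limited). The gripper opens to 87 mm and grips with 3 to 60 N. Pads are 19 mm wide; open, the fingers measure 117 mm over their backs; the gripper's body (75 mm by 190 mm) begins 51 mm behind the grasp point.
Start: joints at [-50.501, 22.042, 0.453, 0, -68.411, -14.817], TCP at [0.261, -0.568, 0.223] pointing down, gripper open.
Joint ranges: [-179.83, 179.83], [-69.29, 118.12], [-61.27, 80.66], [-181.25, 117.63], [-171.15, -9.14], [-177.46, 177.46]. Speed limits (degrees/s): [159.86, 159.86, 180, 180, 180, 180].

### API

Orientations are given as a 3x3 rotation matrix whose columns are the frame's x, y, z axes.
In Python, from station import * gives the robot as it stands.
- The arm moves only by the tool move_arm, never from a script. Its argument "targets" is text: rows parted by semicolons, each of 4 numbers parted by spaces: the shift along the world's x, y, z in units of 25 mm (1.0 is 25 mm), then the turn about the world's z in units of 5 degrees (1.0 is 5 degrees). In form: tx ty tz spin; .... A call has 1 to 10 rows; each row shifts and turns the commanded pose from where the row before left it; what a row does not reach is not made up. A row lasts 1/12 s, in which the tool goes at most 41.7 mm and 7.16 degrees, less where a joint would pass 70% of its speed; a pose out of reach is approached as far as the arm can. A call is refused whole if a number of a shift passes 1 or a number of a turn 1, either way. A call with a gripper value outside its range is refused whole. "gripper" is the finger opening in mm, from 0 to 87, set as the call begins (left out, the last holds). The fingers move at their own pace and stop on an object; the grip force is fixed at half the most. Time passes only in rows, so rows that do not move let the fingers close. It gives the time, the measured TCP pose, the force, the opening and the grip force at its end, in the units of the state.
- sense(): the state, without advancing time (a new reading comes with each control period).
- capture(name): name is "scene" or "top"; returns a dict with "image" (384x512x3 uint8, blue, green, red), "fx", "fy", "cx", "cy" (pixels), "world_from_camera" (4x4, takes a point from camera to world coordinates). Camera axes: x right, y up, looking along -z (the intrinsics and any distortion apply to the point x, -y, -z); pixel columns grow to the right and rows downward; lengths in m; the calibration is good to about 2 mm. A picture is of the moment at which its call begins. There is no depth.
- finish_job(): hands the job in; it is judged then, once.
The state is a dict: "time_s": time; "joints": joint angles; "joint_velocities": joint speeds; "effort": joint torques, N m; "tcp_pos": TCP position; "ee_rot": TCP orientation; "wrist_force": force on the tool from outside, world axes, zero at the start; "moment": the same for the moment, N m; "gripper_width": opening from 0.0 (shut) to 1.0 (fully open); "gripper_force": force on a finger pad.
Only numpy, scipy, OpenCV 4.12 (cv2) and the standard library are available. Lean on these libraries where they do the work, as an engineer would, in place of code of your own. Each camera call takes 0.05 s, during which the arm holds its last target. There are 200 camera calls.

## Working session

There is one attempt and no reset: what is moved stays moved. The work goes in short steps, Python scripts to look and compute and a tool call to move; the robot and the scene stay as the last step left them, time stands still between calls to the robot, and variables do not carry over. Pictures are saved under pics/ and viewed, at most 10 in all, crops included, and the job is handed in when it is done.

Besides the shell and the picture viewer there is one more tool, called after "Request:" in YAML: its name, and indented under it one key for each argument. move_arm: Moves the arm, as the interface text tells. Its arguments: {"type":"object","properties":{"targets":{"type":"string"},"gripper":{"type":"number"}},"required":["targets"]}

```bash
mkdir -p pics; python3 - <<'E'
from station import *
import cv2,json,pickle
for n in("top","scene"):
    c=capture(n);pickle.dump(c,open(n+".pkl","wb"));cv2.imwrite(f"pics/{n}.png",cv2.resize(c["image"],(800,600),interpolation=cv2.INTER_CUBIC))
    print({k:v for k,v in c.items() if k!="image"})
s=sense();print(s["ee_rot"],s["wrist_force"],s["time_s"])
E
```

```text
{'fx': 352.24164339767424, 'fy': 352.24164339767424, 'cx': 251.8495620623296, 'cy': 189.50400712558456, 'world_from_camera': array([[ 0.01363562,  0.99157307, -0.128829  ,  0.43358572],
       [-0.99971291,  0.01098068, -0.02129611, -0.03336665],
       [-0.01970202,  0.1290824 ,  0.99143813,  0.94272999],
       [ 0.        ,  0.        ,  0.        ,  1.        ]])}
{'fx': 361.2570631939527, 'fy': 361.2570631939527, 'cx': 251.94740454626807, 'cy': 187.0545821845156, 'world_from_camera': array([[ 0.78659937, -0.41135589,  0.46048645,  0.95911226],
       [ 0.61746275,  0.52534979, -0.58544628, -0.53585749],
       [-0.00108969,  0.7448449 ,  0.66723675,  0.67774145],
       [ 0.        ,  0.        ,  0.        ,  1.        ]])}
[[-9.08698557e-01 -4.17451945e-01 -8.97630444e-04]
 [-4.17452901e-01  9.08696899e-01  1.73817608e-03]
 [ 9.00690143e-05  1.95419653e-03 -9.99998086e-01]] [ 0.31708998 -0.82372936  0.68845912] 0.1
```

View pics/top.png

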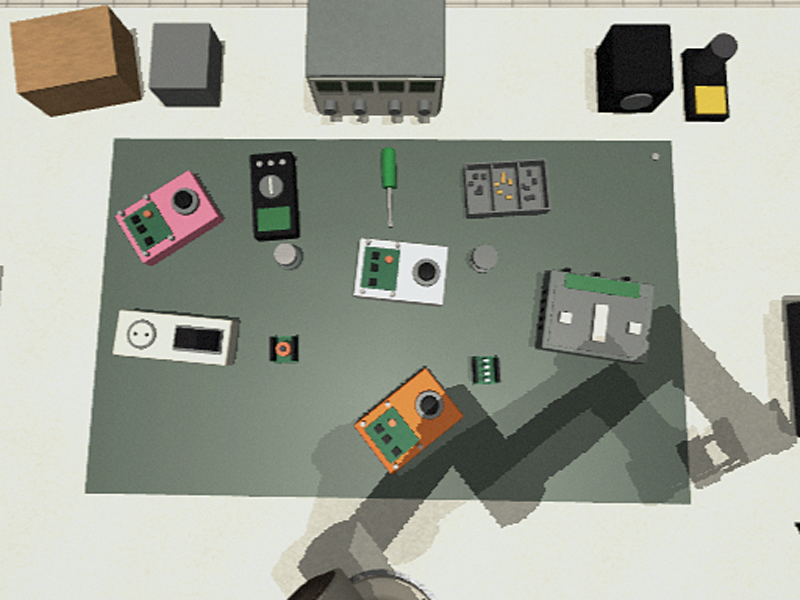

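View pics/scene.png

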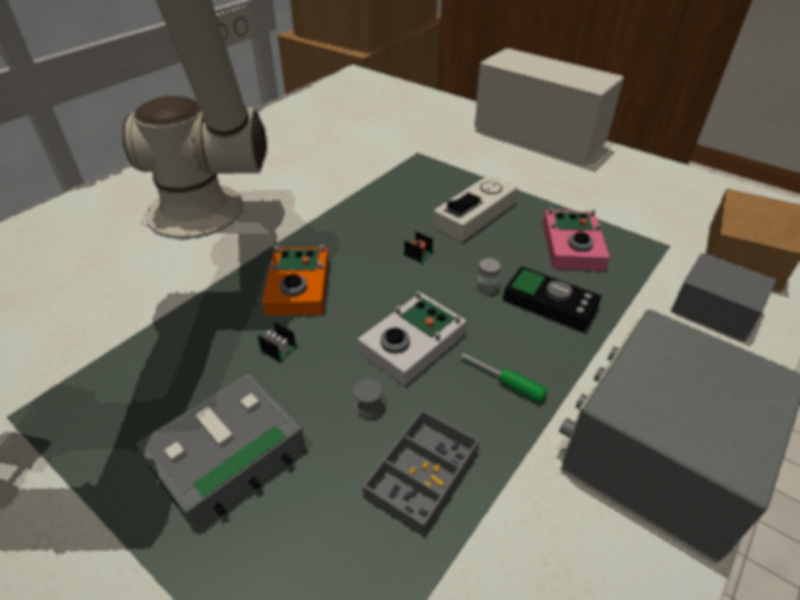

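The top view (drawn at 1.5625×) shows the power block at left (175,338) with its rocker at (198,339). The white jig is in the middle (402,271) with its button at (426,272). The control box is at right (597,317) with its bar key at (600,323). The pink and orange jigs are look-alikes. I'll enlarge these three for exact pixels.

```bash
cat > h.py <<'E'
import pickle,numpy as np
C={n:pickle.load(open(n+".pkl","rb")) for n in("top","scene")}
def px(n,u,v,z):
    c=C[n];T=c["world_from_camera"];d=T[:3,:3]@np.array([(u-c["cx"])/c["fx"],-(v-c["cy"])/c["fy"],-1])
    o=T[:3,3];return o+d*(z-o[2])/d[2]
def proj(n,p):
    c=C[n];T=c["world_from_camera"];q=T[:3,:3].T@(np.array(p)-T[:3,3]);return c["cx"]-c["fx"]*q[0]/q[2],c["cy"]+c["fy"]*q[1]/q[2]
E
python3 - <<'E'
import cv2,numpy as np
from h import *
def cr(n,x,y):
    i=cv2.resize(C[n]["image"][y:y+60,x:x+80],(400,300),interpolation=cv2.INTER_CUBIC)
    for k in range(0,80,10): cv2.putText(i,str(x+k),(k*5,8),0,.3,(0,0,255));cv2.line(i,(k*5,10),(k*5,16),(0,0,255))
    for k in range(10,60,10): cv2.putText(i,str(y+k),(0,k*5+3),0,.3,(0,0,255));cv2.line(i,(22,k*5),(28,k*5),(0,0,255))
    return i
cv2.imwrite("pics/crops.png",np.vstack([np.hstack([cr("top",75,186),cr("top",217,144)]),np.hstack([cr("top",340,168),cr("scene",268,106)])]))
E
```

```text
(no output)
```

View pics/crops.png

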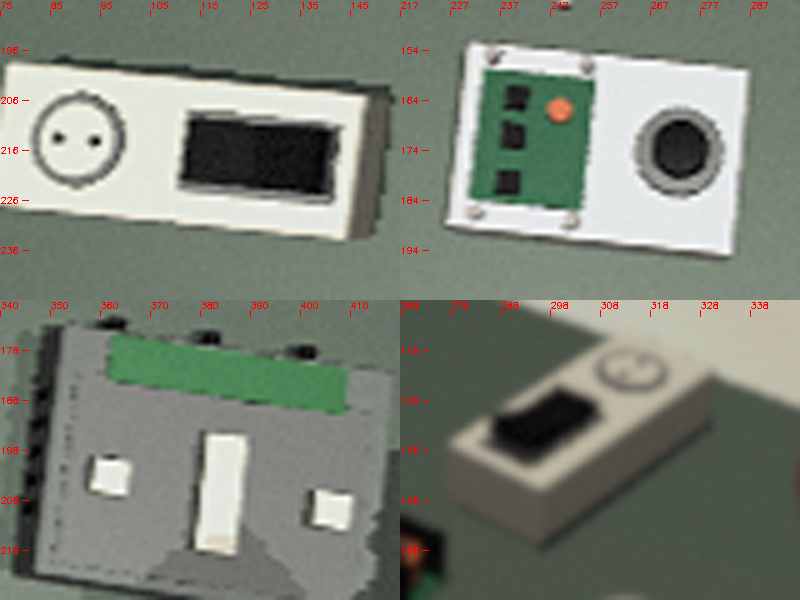

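The crops (5×) show these native pixels:
- **Rocker:** middle at about (126.4,216.8).
- **Block:** outer end mid-edge at about (146.4,219.2) and socket at (90.4,213.6).
- **Button:** centre at about (272.8,173.2).
- **Bar key:** centre at about (383.7,206.1), with square keys at (361.8,202.8) and (405.8,209.4).

```bash
python3 - <<'E'
from h import *
from station import *
np.set_printoptions(precision=4,suppress=True)
mid=px("top",126.4,216.8,.056);end=px("top",146.4,219.2,.045);so=px("top",90.4,213.6,.045)
d=(so-end)[:2];L=np.hypot(*d);d/=L
print("block",mid,end,so,"len",L,"mid-end",np.hypot(*(mid-end)[:2]),"dir",np.degrees(np.arctan2(d[1],d[0])))
ro=end[:2]+26*d/1000; ro2=mid[:2]-24*d/1000; print("rocker_on",ro,ro2, np.hypot(*ro))
pl=px("top",75+.6-.4,186+12.6-.4,.045);pr=px("top",75+73.6,186+18.6,.045);pr2=px("top",75+69.2,186+47.6,.045);print("blockwidth",np.hypot(*(pr-pr2)[:2]))
b=px("top",272.8,173.2,.057);print("button",b)
k=px("top",383.7,206.1,.062);l=px("top",361.8,202.8,.062);r=px("top",405.8,209.4,.062);print("bar",k,"sq",l,r,np.hypot(*(l-r)[:2]))
for p in([*ro2,.064],b,k,[*mid[:2],.056]):print("scene800",np.array(proj("scene",p))*1.5625)
s=sense();print(s["tcp_pos"])
c=np.array(s["tcp_pos"])
for p in(ro2,k,b):print((p[:2]-c[:2])/.025)
E
```

```text
block [0.4756 0.3023 0.056 ] [0.4707 0.2546 0.045 ] [0.4832 0.4002 0.045 ] len 0.14614355809188675 mid-end 0.047981465523428 dir 85.09033476056838
rocker_on [0.4729 0.2805] [0.4736 0.2784] 0.5498348020425262
blockwidth 0.07446961490392308
button [ 0.5912 -0.0672  0.057 ]
bar [ 0.51   -0.3431  0.062 ] sq [ 0.5176 -0.2892  0.062 ] [ 0.5025 -0.3973  0.062 ] 0.10918129261928468
scene800 [455.4792 205.6155]
scene800 [394.0949 334.8881]
scene800 [213.1738 425.6828]
scene800 [462.6714 204.1471]
[ 0.2608 -0.5674  0.2216]
[ 8.5114 33.8331]
[9.9699 8.9705]
[13.2157 20.0088]
```

Request:
move_arm:
  targets: "0.85 1 0 0;0.85 1 0 0;0.85 1 0 0;0.85 1 0 0;0.85 1 0 0;0.85 1 0 0;0.85 1 0 0;0.85 1 0 0;0.85 1 0 0;0.85 1 0 0"
  gripper: 0

```text
time_s: 0.93
tcp_pos: [0.4741, -0.3163, 0.2222]
ee_rot: [[-0.909, -0.418, -0.001], [-0.418, 0.909, 0.0], [0.0, 0.001, -1.0]]
wrist_force: [-0.2, 0.0, 0.0]
gripper_width: 0.327
gripper_force: 0.0
```

Request:
move_arm:
  targets: "0 1 0 0;0 1 0 0;0 1 0 0;0 1 0 0;0 1 0 0;0 1 0 0;0 1 0 0;0 1 0 0;0 1 0 0;0 1 0 0"

```text
time_s: 1.77
tcp_pos: [0.473, -0.0667, 0.2223]
ee_rot: [[-0.909, -0.417, -0.001], [-0.417, 0.909, 0.0], [0.001, 0.0, -1.0]]
wrist_force: [0.2, -0.5, 0.0]
gripper_width: 0.003
gripper_force: 0.0
```

Request:
move_arm:
  targets: "0 1 0 0;0 1 0 0;0 1 0 0;0 1 0 0;0 1 0 0;0 1 0 0;0 1 0 0;0 1 0 0;0 1 0 0;0 1 0 0"

```text
time_s: 2.6
tcp_pos: [0.473, 0.1832, 0.2222]
ee_rot: [[-0.909, -0.418, -0.001], [-0.418, 0.909, -0.0], [0.001, 0.0, -1.0]]
wrist_force: [-0.1, -0.1, -0.4]
gripper_width: 0.003
gripper_force: 0.0
```

Request:
move_arm:
  targets: "0 1 0 0;0 1 0 0;0 1 0 0;0 0.8 0 0;0 0 -1 0;0 0 -1 0;0 0 -1 0;0 0 -1 0;0 0 -1 0;0 0 0 0"

```text
time_s: 3.43
tcp_pos: [0.4704, 0.2745, 0.0923]
ee_rot: [[-0.909, -0.416, -0.009], [-0.416, 0.909, -0.007], [0.011, -0.003, -1.0]]
wrist_force: [-1.0, -1.3, -0.5]
gripper_width: 0.004
gripper_force: 0.0
```

Request:
move_arm:
  targets: "0 0 0 0;0 0 -0.4 0;0 0 -0.4 0;0 0 -0.2 0;0 0 -0.2 0;0 0 -0.1 0;0 0 0 0;0 0 0 0"

```text
time_s: 4.1
tcp_pos: [0.4736, 0.2773, 0.0652]
ee_rot: [[-0.909, -0.417, 0.0], [-0.417, 0.909, 0.0], [-0.0, 0.0, -1.0]]
wrist_force: [0.2, 0.4, 0.6]
gripper_width: 0.006
gripper_force: 0.0
```

Request:
move_arm:
  targets: "0 0 -0.1 0;0 0 -0.1 0;0 0 -0.1 0;0 0 -0.1 0;0 0 0 0;0 0 0 0"

```text
time_s: 4.6
tcp_pos: [0.4737, 0.2769, 0.0562]
ee_rot: [[-0.908, -0.418, 0.0], [-0.418, 0.908, -0.0], [-0.0, -0.001, -1.0]]
wrist_force: [-1.4, -4.1, 8.9]
gripper_width: 0.004
gripper_force: 4.8
```

Request:
move_arm:
  targets: "0 0 -0.06 0;0 0 -0.06 0;0 0 0 0;0 0 0 0;0 0 0 0"

```text
time_s: 5.02
tcp_pos: [0.4739, 0.277, 0.0558]
ee_rot: [[-0.908, -0.419, 0.002], [-0.419, 0.908, -0.0], [-0.001, -0.001, -1.0]]
wrist_force: [-6.6, -5.3, 24.4]
gripper_width: 0.005
gripper_force: 12.1
```

Hard stop at z 55.8 mm, which is the fully-on height. Next I'll lift and take a picture on the way to the bar key.

Request:
move_arm:
  targets: "0 0 0.5 0;0 0 1 0;0 0 1 0;0 0 1 0;0 -1 0 0;0 -1 0 0;0 -1 0 0;0 -1 0 0;0 -1 0 0;0 -1 0 0"

```text
time_s: 5.85
tcp_pos: [0.4733, 0.1265, 0.1392]
ee_rot: [[-0.909, -0.418, 0.0], [-0.418, 0.909, 0.001], [-0.001, 0.001, -1.0]]
wrist_force: [0.4, -0.7, -0.8]
gripper_width: 0.003
gripper_force: 0.0
```

Request:
move_arm:
  targets: "0 -1 0 0;0 -1 0 0;0 -1 0 0;0 -1 0 0;0 -1 0 0;0 -1 0 0;0 -1 0 0;0 -1 0 0;0 -1 0 0;0 -1 0 0"

```text
time_s: 6.68
tcp_pos: [0.4736, -0.1237, 0.1392]
ee_rot: [[-0.909, -0.418, 0.001], [-0.418, 0.909, 0.001], [-0.001, 0.0, -1.0]]
wrist_force: [0.2, 0.4, -0.5]
gripper_width: 0.002
gripper_force: 0.0
```

Request:
move_arm:
  targets: "0.5 -1 0 0;0.5 -1 0 0;0.4 -1 0 0;0 -1 0 0;0 -1 0 0;0 -1 0 0;0 -1 0 0;0 -1 0 0;0 -0.8 0 0;0 0 0 0"

```text
time_s: 7.52
tcp_pos: [0.5086, -0.3457, 0.1385]
ee_rot: [[-0.91, -0.414, 0.001], [-0.414, 0.91, -0.0], [-0.0, -0.0, -1.0]]
wrist_force: [0.2, 1.0, 0.2]
gripper_width: 0.008
gripper_force: 0.0
```

```bash
python3 - <<'E'
from station import *
import cv2,numpy as np
from h import C
s=sense();print(s["tcp_pos"],s["wrist_force"])
a=capture("top")["image"];b=capture("scene")["image"]
f=lambda i,x,y:cv2.resize(i[y:y+60,x:x+80],(400,300),interpolation=cv2.INTER_CUBIC)
cv2.imwrite("pics/rock.png",np.vstack([np.hstack([f(a,75,186),f(b,268,106)]),cv2.resize(a,(800,600))[100:400]]))
E
```

```text
[ 0.50864764 -0.34570352  0.13847693] [0.22853693 1.00086957 0.17057299]
```

View pics/rock.png

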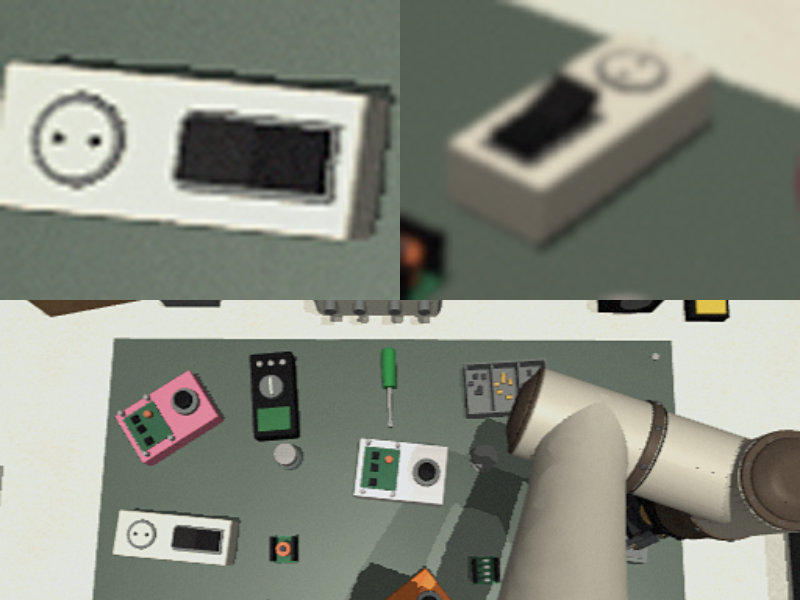

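The rocker has flipped: its inner half now stands up and the outer half lies level. Next I'll press the bar key.

Request:
move_arm:
  targets: "0 0.05 -0.8 0;0 0 -0.8 0;0 0 -0.6 0;0 0 -0.4 0;0 0 -0.3 0;0 0 0 0;0 0 0 0"

```text
time_s: 8.2
tcp_pos: [0.5089, -0.3413, 0.0673]
ee_rot: [[-0.908, -0.418, 0.0], [-0.418, 0.908, -0.0], [-0.0, -0.0, -1.0]]
wrist_force: [0.3, -0.1, 1.0]
gripper_width: 0.003
gripper_force: 0.0
```

Request:
move_arm:
  targets: "0 0 -0.1 0;0 0 -0.1 0;0 0 -0.1 0;0 0 -0.1 0;0 0 0 0;0 0 0 0"

```text
time_s: 8.7
tcp_pos: [0.5091, -0.3418, 0.0573]
ee_rot: [[-0.909, -0.418, 0.001], [-0.418, 0.909, -0.001], [-0.001, -0.001, -1.0]]
wrist_force: [0.9, -0.3, 2.3]
gripper_width: 0.01
gripper_force: 0.8
```

Request:
move_arm:
  targets: "0 0 -0.06 0;0 0 -0.06 0;0 0 0 0;0 0 0 0;0 0 0 0;0 0 0 0"

```text
time_s: 9.2
tcp_pos: [0.5091, -0.3419, 0.0563]
ee_rot: [[-0.908, -0.418, 0.002], [-0.418, 0.908, -0.001], [-0.001, -0.002, -1.0]]
wrist_force: [-1.7, 3.2, 11.5]
gripper_width: 0.005
gripper_force: 5.7
```

Request:
move_arm:
  targets: "0 0 -0.04 0;0 0 0 0;0 0 0 0;0 0 0.2 0;0 0 0.8 0;0 0 1 0;0 0 1 0;0.5 1 0 0;0.5 1 0 0;0.5 1 0 0"

```text
time_s: 10.03
tcp_pos: [0.5456, -0.2661, 0.128]
ee_rot: [[-0.909, -0.416, -0.001], [-0.416, 0.909, 0.0], [0.0, 0.001, -1.0]]
wrist_force: [0.3, -0.2, -0.4]
gripper_width: 0.003
gripper_force: 0.0
```

Request:
move_arm:
  targets: "0.5 1 0 0;0.5 1 0 0;0.5 1 0 0;0.3 1 0 0;0 1 0 0;0 1 0 0;0 1 0 0;0 1 0 0;0 0 0 0;0 0 0 0"

```text
time_s: 10.87
tcp_pos: [0.5905, -0.0657, 0.1275]
ee_rot: [[-0.908, -0.419, -0.002], [-0.419, 0.908, -0.0], [0.002, 0.001, -1.0]]
wrist_force: [0.8, 0.3, 0.7]
gripper_width: 0.009
gripper_force: 0.0
```

```bash
python3 - <<'E'
from station import *
import cv2,numpy as np
s=sense();print(s["tcp_pos"],s["wrist_force"])
a=capture("top")["image"];b=capture("scene")["image"]
f=lambda i,x,y:cv2.resize(i[y:y+60,x:x+80],(400,300),interpolation=cv2.INTER_CUBIC)
cv2.imwrite("pics/bar.png",np.vstack([np.hstack([f(a,340,168),f(b,100,242)]),np.hstack([cv2.resize(a,(400,300)),cv2.resize(b,(400,300))])]))
E
```

```text
[ 0.59048583 -0.06565307  0.12749045] [0.83202892 0.25659461 0.70809838]
```

View pics/bar.png

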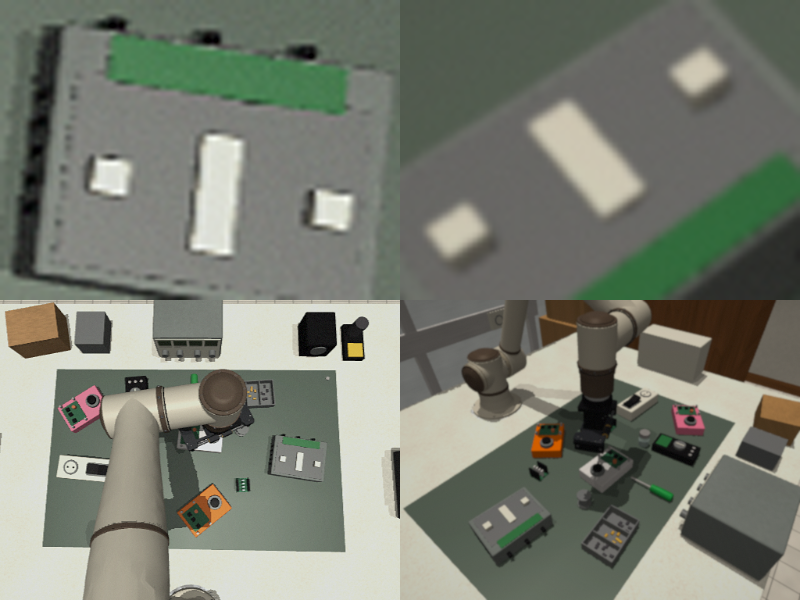

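The bar key is clearly lower than the square keys, and the tool is over the white jig's button. Next I'll press and hold it.

Request:
move_arm:
  targets: "0 0 -0.8 0;0 0 -0.8 0;0 0 -0.5 0;0 0 -0.3 0;0 0 -0.2 0;0 0 0 0;0 0 0 0"

```text
time_s: 11.55
tcp_pos: [0.5914, -0.0671, 0.0634]
ee_rot: [[-0.909, -0.417, 0.001], [-0.417, 0.909, -0.0], [-0.0, -0.0, -1.0]]
wrist_force: [0.0, 0.5, 0.0]
gripper_width: 0.007
gripper_force: 0.0
```

Request:
move_arm:
  targets: "0 0 -0.1 0;0 0 -0.1 0;0 0 -0.1 0;0 0 -0.1 0;0 0 0 0;0 0 0 0"

```text
time_s: 12.05
tcp_pos: [0.5916, -0.0666, 0.0536]
ee_rot: [[-0.908, -0.418, 0.001], [-0.418, 0.908, -0.0], [-0.001, -0.001, -1.0]]
wrist_force: [0.6, 0.8, 3.7]
gripper_width: 0.009
gripper_force: 1.8
```

Request:
move_arm:
  targets: "0 0 -0.06 0;0 0 -0.06 0;0 0 -0.04 0;0 0 0 0;0 0 0 0;0 0 0 0;0 0 0 0"

```text
time_s: 12.63
tcp_pos: [0.5916, -0.0666, 0.0513]
ee_rot: [[-0.908, -0.418, 0.002], [-0.418, 0.908, -0.0], [-0.001, -0.001, -1.0]]
wrist_force: [-3.7, 1.7, 13.6]
gripper_width: 0.003
gripper_force: 6.7
```

At the stop, with 13.6 N. I'll hold about a second, then release.

Request:
move_arm:
  targets: "0 0 0 0;0 0 0 0;0 0 0 0;0 0 0 0;0 0 0 0;0 0 0 0;0 0 0 0;0 0 0 0;0 0 0 0;0 0 0 0"

```text
time_s: 13.47
tcp_pos: [0.5916, -0.0666, 0.0513]
ee_rot: [[-0.908, -0.418, 0.002], [-0.418, 0.908, -0.0], [-0.001, -0.001, -1.0]]
wrist_force: [-2.9, 1.1, 13.3]
gripper_width: 0.004
gripper_force: 6.7
```

Request:
move_arm:
  targets: "0 0 0.1 0;0 0 0.2 0;0 0 0.4 0;0 0 0.8 0;0 0 1 0;0 0 1 0;0 0 1 0;0 0 1 0;0 0 0 0;0 0 0 0"

```text
time_s: 14.3
tcp_pos: [0.5912, -0.0664, 0.188]
ee_rot: [[-0.909, -0.417, 0.002], [-0.417, 0.909, 0.001], [-0.003, -0.0, -1.0]]
wrist_force: [-0.4, 0.4, -0.3]
gripper_width: 0.004
gripper_force: 0.0
```

```bash
python3 - <<'E'
from station import *
import cv2
print(sense()["tcp_pos"])
b=capture("scene")["image"];cv2.imwrite("pics/end.png",cv2.resize(b,(800,600)))
E
```

```text
[ 0.59122022 -0.06643951  0.18797475]
```

View pics/end.png

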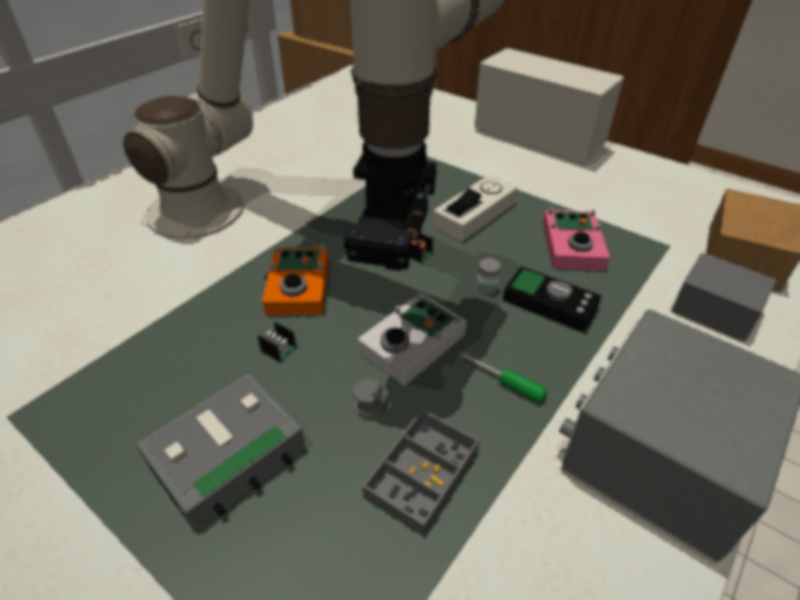

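The jig is unmoved (button at (396,338)), everything else is in place and the arm is clear.

```bash
python3 -c "
from station import *
print(finish_job())"
```

```text
the job is handed in; nothing more can be done
None
```

I pressed the rocker on, then the bar key in, then held the round button down for over a second and released it; the last picture showed nothing else moved, and the job is handed in, though no verdict came back.

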